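# Empty the reject tray and hold the sampler's recessed reset

### The arm

A 6-joint arm with a two-finger parallel gripper is mounted at the origin on the work surface. World frame = base frame: x ahead of the robot, y to its left, z up, the work surface at z = 0. Lengths are in m, angles in rad, forces in N, time in s.
With the tool pointing down it reaches from about 0.275 to 0.775 m from the base axis. Payload 14.6 kg.
Tool frame: the origin (TCP) lies on the centre line of the jaws, within the pads' length; the fingertips stand bot.tcp_to_tips ahead of it and the grasp point (between the pads) lies 6 mm ahead of it (bot.tcp_to_tips is the distance from the TCP to the fingertips, in m); z points along the fingers, y is the direction in which the jaws open and shut (so a half turn about z gives the same grasp; the last joint's range is limited). The gripper opens to 85 mm and grips with 20 to 120 N. Pads are 22 mm wide; open, the fingers measure 114 mm over their backs; the gripper's body (76 mm by 85 mm) begins 54 mm behind the grasp point. The pads swing forward as they close: fully open they stand 13 mm farther back than shut.
Start: joints at [-1.386, 0.263, -0.048, 1.259, 0, 1.415], TCP at [0.175, -0.495, 0.256] pointing down, gripper open.
Joint ranges: [-2.65, 2.65], [-0.89, 1.7], [-1.18, 1.37], [-2.13, 2.11], [-1.35, 1.29], [-3.14, 3.14]. Speed limits (rad/s): [1.89, 1.89, 2.57, 2.79, 3.14, 3.14].

### API

Orientations are given as a unit quaternion [x, y, z, w].
In Python, from bench import bot, optics, sign_off gives the robot as it stands. The module is installed in compiled form; this text tells all that it offers.
- The arm moves only by the shell command python3 -m crank 'ROWS' [FORCE]. ROWS is JSON, a list of rows, each a list of 3 entries, a list of its own where there are three numbers: the shift along the tool's x, y, z in cm, then the turn about the tool's z in rad, then the gripper command: -1 is fully open, 1 is shut, values between are in proportion. A call has 1 to 10 rows; each row is the pose to reach, as a shift and turn from the pose commanded when the call began, along the tool's axes at that moment; what a row does not reach only later rows make up. A row lasts 1/8 s, in which the tool goes at most 62.5 mm and 10.7 degrees, less where a joint would pass 70% of its speed; a pose out of reach is approached as far as the arm can. A call with a gripper value outside its range is refused whole. The fingers move at their own pace and stop on an object; FORCE is the grip in N (left out, the last holds). Time passes only in rows, so rows that repeat a pose let the fingers close. It gives the time, the measured TCP pose, the force and the opening at its end, in the units of the state.
- bot.read_state(): the state, without advancing time (a new reading comes with each control period).
- optics.get_image(name): name is "scene" or "top" or "wrist"; returns the picture (480x640x3 uint8, red, green, blue); there is no depth.
- optics.camera_model(name): a dict with "vfov" (degrees; the focal length in pixels is half the picture's height over the tangent of half this angle, whatever the lens; pixels are square), "cx", "cy" (the principal point, pixels), "k1" (the pictures are not rectified: a ray, as slopes to the right and down, at radius r is drawn at 1 + k1 r^2 times it, then the intrinsics apply), "xyz" and "orientation" of the camera in the world; the wrist camera has in their place "T_tool_cam" (4x4, takes a point from camera to tool coordinates, whose origin is the TCP and whose axes are the flange's). Camera axes: x right, y down, z forward; pixel columns grow to the right and rows downward; lengths in m; the calibration is good to about 2 mm. A picture is of the moment at which its call begins: read the wrist's pose just before it. camera_model takes no time and is no camera call.
- sign_off(): hands the job in, once; it reports no verdict.
The state is a dict: "t": time; "joint_pos": joint angles; "joint_vel": joint speeds; "joint_efforts": joint torques, N m; "ee_pos": TCP position; "tcp_rot": TCP orientation; "force": force on the tool from outside, world axes, zero at the start; "moment": the same for the moment, N m; "width": finger opening in m.
Only numpy, scipy, OpenCV 4.12 (cv2) and the standard library are available. Lean on these libraries where they do the work, as an engineer would, in place of code of your own. Each camera call takes 0.05 s, during which the arm holds its last target.

### The job

Tip the reject tray by its red handle so that all four used caps slide into the blue waste bin, and let the tray down level again. Then take the stylus from its stand, put its tip down through the blue-framed hole in the controller and press the recessed reset button fully down; finish while still holding the stylus upright and the button down. Do not press the button in the orange-framed hole, and leave the bottles, jar and beaker standing where they are.

Things in the scene. Friction and masses are not known exactly. Their poses are not given: they have to be found in the camera images.
- station: Reject station: fixed white base plate 300 x 150 mm (x from -125 to +175 mm, y +/-75 mm in its frame) that carries, along its +x, first a tipping aluminium tray and then a blue waste bin. Origin on the table; its z is up; its +x points from the tray towards the bin (the way the caps slide).
- tray (a joint): Angle of the tipping tray, rad: 0 level (its rest), up to 1.05 with the handle end lifted so that it pours into the bin. It turns about a horizontal hinge (station's y direction) and is damped: about 1.5 to 2.5 N up at the handle tips it slowly; if let go it sinks back to 0 by itself in one to two seconds. The used caps need about 0.5 to 0.7 rad to slide.
- tray_hinge (a point): Point on the tray's hinge axis (middle of its width), 95 mm above the table. The tray (145 x 112 mm, 25 mm high walls on three sides, open towards the bin) reaches from 130 mm on the near side of it to 15 mm past it; its floor top is 7 mm above the axis when level.
- tray_handle (a point): Middle of the tray's red handle bar: round, 10 mm diameter, 90 mm long between its arms, parallel to the hinge, on the side away from the bin. With the tray level it is 170 mm from the hinge horizontally (station -x) and 54 mm above it (149 mm above the table, 22 mm above the tray's near wall, 40 mm clear of it); it moves on an arc about the hinge with the tray, up to about 260 mm above the table. It can be pinched from above across the bar and turns between the fingers.
- bin (a point): Centre of the inner floor of the blue waste bin (14 mm above the table). The bin is part of the station, 124 mm (station x) by 130 mm, walls 4 mm, rim 76 mm above the table, the far wall up to 123 mm.
- cap0_center (a point): Centre of a used crimp cap, a green disc-like cylinder 22 mm diameter, 14 mm high, about 12 to 17 g, with a black middle, lying on the tray at the start.
- cap1_center (a point): Centre of a used crimp cap, a green disc-like cylinder 22 mm diameter, 14 mm high, about 12 to 17 g, with a black middle, lying on the tray at the start.
- cap2_center (a point): Centre of a used crimp cap, a green disc-like cylinder 22 mm diameter, 14 mm high, about 12 to 17 g, with a black middle, lying on the tray at the start.
- cap3_center (a point): Centre of a used crimp cap, a green disc-like cylinder 22 mm diameter, 14 mm high, about 12 to 17 g, with a black middle, lying on the tray at the start.
- stylus_grip (a point): Centre of the yellow barrel of the stylus (barrel 18 mm diameter, 60 mm long; below it a steel rod 8 mm diameter, 55 mm long). The point's z runs from the tip to the barrel. About 50 g. It starts upright in its stand, rod in the hole, barrel resting on the stand's top, this point 92 mm above the table.
- stylus_tip (a point): Lower end of the stylus's steel rod, 85 mm below the barrel's centre along the stylus.
- reset_hole (a point): Middle of the mouth of the reset aperture, with a blue square surround, in the top of the controller (74 mm above the table). Round, 16 mm diameter, straight down. The blue reset button's top is 28 mm below this point when not pressed.
- reset_button (a joint): How far the blue reset button is pressed, m: 0 up, 0.005 fully down (spring: 1.5 N to start, 5 N fully down; springs back).
- purge_hole (a point): Middle of the mouth of the second, similar aperture, with an orange square surround, 64 mm from the reset aperture, same size and height: the purge button, not to be pressed.
- purge_button (a joint): How far the orange purge button is pressed, m: 0 up, 0.005 fully down.
- controller: The sampler's controller: fixed box 150 x 130 mm, 74 mm high, white top with a screen. Origin under its centre, z up; the two apertures lie at its x = -30 mm, the reset one at y = +32 mm, the purge one at y = -32 mm.
- stand: Stylus stand: fixed grey block 60 x 60 mm, 62 mm high, on an 80 mm square foot, with an upright hole 10 mm diameter, 58 mm deep in the middle of its top. Origin under its centre.
- bottle: Bystander: clear plastic bottle with a blue cap, 60 mm diameter, 140 mm tall; origin at the centre of its underside. To be left standing where it is.
- jar: Bystander: low amber jar with a white lid, 56 mm diameter, 70 mm tall; origin at the centre of its underside. To be left standing where it is.
- amber: Bystander: amber glass bottle with a white cap, 76 mm diameter, 170 mm tall; origin at the centre of its underside. To be left standing where it is.
- beaker: Bystander: open glass beaker, 76 mm diameter, 90 mm tall; origin at the centre of its underside. To be left standing where it is.

How it is judged:
On the way, in this order (a step that is already met when the one before it is completed fails the run):
1. the tray is tipped and all four caps are in the bin (x of cap0_center in the frame of bin between -0.062 and 0.062 m and y of cap0_center in the frame of bin between -0.064 and 0.064 m and z of each of cap0_center, cap1_center, cap2_center, cap3_center in the frame of bin below 0.055 m and x of cap1_center in the frame of bin between -0.062 and 0.062 m and y of cap1_center in the frame of bin between -0.064 and 0.064 m and x of cap2_center in the frame of bin between -0.062 and 0.062 m and y of cap2_center in the frame of bin between -0.064 and 0.064 m and x of cap3_center in the frame of bin between -0.062 and 0.062 m and y of cap3_center in the frame of bin between -0.064 and 0.064 m and value of joint tray above 0.3 rad), for 0.05 s.
2. the tray is down level again, caps in the bin (x of cap0_center in the frame of bin between -0.062 and 0.062 m and y of cap0_center in the frame of bin between -0.064 and 0.064 m and z of each of cap0_center, cap1_center, cap2_center, cap3_center in the frame of bin below 0.055 m and x of cap1_center in the frame of bin between -0.062 and 0.062 m and y of cap1_center in the frame of bin between -0.064 and 0.064 m and x of cap2_center in the frame of bin between -0.062 and 0.062 m and y of cap2_center in the frame of bin between -0.064 and 0.064 m and x of cap3_center in the frame of bin between -0.062 and 0.062 m and y of cap3_center in the frame of bin between -0.064 and 0.064 m and value of joint tray below 0.08 rad), for 0.1 s.
3. the stylus is lifted out of its stand by the gripper (contact force between the fingers and stylus above 1 N and height (world z) of stylus_tip above 0.062 m), for 0.1 s.
4. the reset button is held down through the hole with the gripped stylus (value of joint reset_button above 0.004 m and horizontal distance between stylus_tip and reset_hole below 0.007 m and z of stylus_tip in the frame of reset_hole below -0.025 m and contact force between the fingers and stylus above 2 N and angle between stylus_grip's own z axis and vertical below 0.25 rad), for 0.4 s.
At the end, for the whole second after the job is handed in: Reset button down over 4 of its 5 mm; stylus tip in the blue-framed hole (within 7 mm of its axis, over 25 mm deep); stylus gripped (over 2 N), within 0.25 rad of upright; all four caps in the waste bin; tray level (under 0.08 rad); purge button up (all of step 2 and all of step 4 and value of joint purge_button below 0.0025 m); the arm keeps its last pose, push and grip.
It fails at once if the orange purge button is pressed (value of joint purge_button above 0.0025 m).
It fails at once if the bottle is knocked over or pushed away (distance of bottle from where it was at the start of the episode above 0.04 m or angle between bottle's own z axis and vertical above 0.4 rad).
It fails at once if the jar is knocked over or pushed away (distance of jar from where it was at the start of the episode above 0.04 m or angle between jar's own z axis and vertical above 0.4 rad).
It fails at once if the amber is knocked over or pushed away (distance of amber from where it was at the start of the episode above 0.04 m or angle between amber's own z axis and vertical above 0.4 rad).
It fails at once if the beaker is knocked over or pushed away (distance of beaker from where it was at the start of the episode above 0.04 m or angle between beaker's own z axis and vertical above 0.4 rad).
It also fails if it takes over 61 s, if anything falls off the work surface, if the arm or the gripper's body presses on something with over 40 N, if the wrist force passes 120 N, or if a joint passes its speed limit or range.

## Working session

There is one attempt and no reset: what is moved stays moved. The work goes in short steps, Python scripts to look and compute and a shell command to move; the robot and the scene stay as the last step left them, time stands still between calls to the robot, and variables do not carry over. Pictures are saved under pics/ and viewed, and the job is handed in when it is done.

```bash
mkdir -p pics; python3 - <<'E'
from bench import bot, optics
import cv2
s=bot.read_state(); print(s, bot.tcp_to_tips)
for n in ["scene","top","wrist"]:
    print(n,optics.camera_model(n))
    cv2.imwrite(f"pics/{n}0.png",optics.get_image(n)[:,:,::-1])
E
```

```text
{'t': 0.0, 'joint_pos': array([-1.38633544e+00,  2.63513679e-01, -4.89437042e-02,  1.25941036e+00,
       -2.70413256e-06,  1.41551185e+00]), 'joint_vel': array([ 0.00073931,  0.00181065,  0.00128293, -0.00026342,  0.00129051,
        0.00157883]), 'joint_efforts': array([ 2.84722926e-03, -6.37614083e+01,  3.84559822e+01,  1.39268194e-02,
        3.11739439e-05,  1.36897239e-05]), 'ee_pos': array([ 0.17490906, -0.49473431,  0.2558274 ]), 'tcp_rot': array([ 9.85606157e-01,  1.69056845e-01, -9.16667547e-06, -5.35632084e-04]), 'force': array([-0.73520126,  0.57032311, -0.12229442]), 'moment': array([ 0.04065481, -0.04914293, -0.0254904 ]), 'width': 0.0851759783617823} 0.025
scene {'vfov': 47.30193609436054, 'cx': 312.8730806080104, 'cy': 235.6391580815122, 'k1': 0.05282852806921215, 'xyz': array([1.12324586, 0.81607445, 1.26509254]), 'orientation': array([ 0.30318587,  0.88700979, -0.3303087 , -0.11039986])}
top {'vfov': 55.94507881993661, 'cx': 322.31779287360126, 'cy': 243.92124654171477, 'k1': 0.010508805293411956, 'xyz': array([0.3877491 , 0.02087783, 1.5237247 ]), 'orientation': array([-0.70471744,  0.70752328, -0.0345836 ,  0.03985113])}
wrist {'vfov': 62.72024639576698, 'cx': 320.63835910962837, 'cy': 238.88102973241539, 'k1': -0.004784758187200419, 'T_tool_cam': array([[-2.64826623e-04, -9.48883343e-01, -3.15626887e-01,
         8.02278515e-02],
       [ 9.99999961e-01, -2.23038148e-04, -1.68519957e-04,
        -3.19485082e-04],
       [ 8.95089436e-05, -3.15626920e-01,  9.48883365e-01,
        -1.17103945e-01],
       [ 0.00000000e+00,  0.00000000e+00,  0.00000000e+00,
         1.00000000e+00]])}
```

View pics/scene0.png

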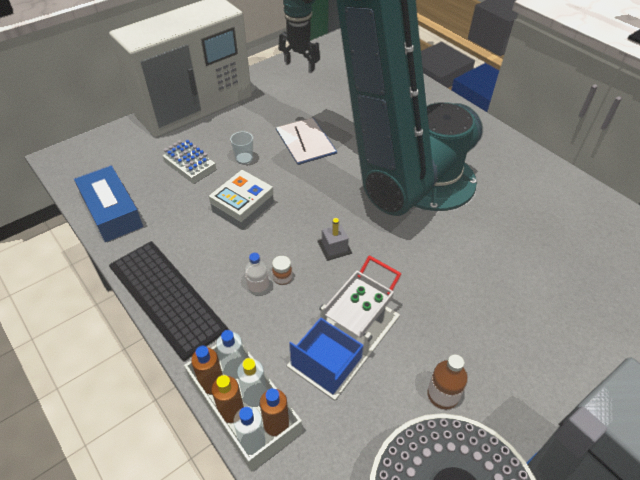

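View pics/top0.png

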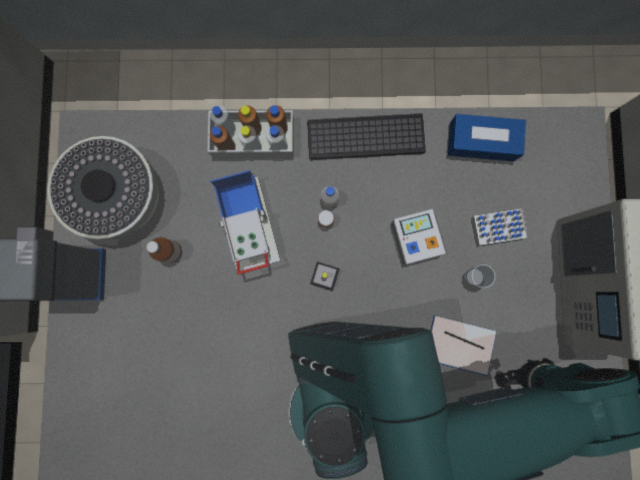

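```bash
python3 - <<'E'
import cv2
im=cv2.imread("pics/top0.png")
cv2.imwrite("pics/topA.png",cv2.resize(im[130:350,60:340],None,fx=2.7,fy=2.7,interpolation=cv2.INTER_CUBIC))
cv2.imwrite("pics/topB.png",cv2.resize(im[130:350,320:600],None,fx=2.7,fy=2.7,interpolation=cv2.INTER_CUBIC))
E
```

```text
(no output)
```

View pics/topA.png

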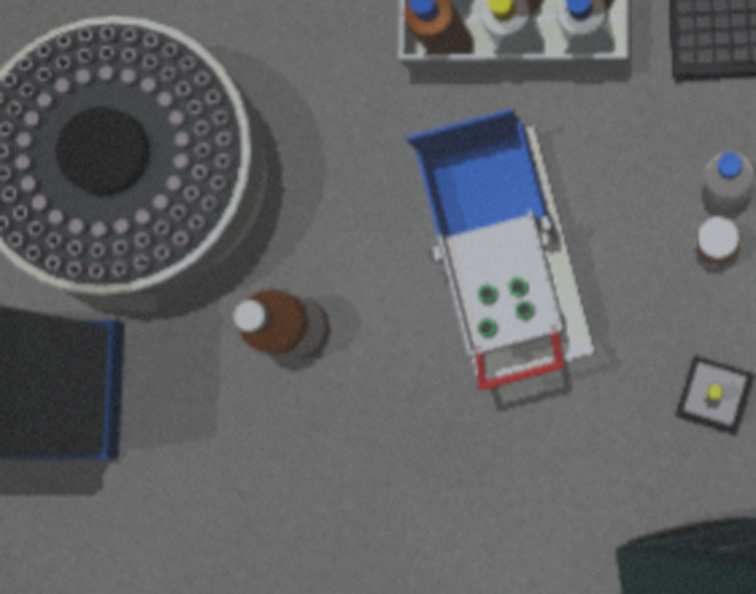

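View pics/topB.png

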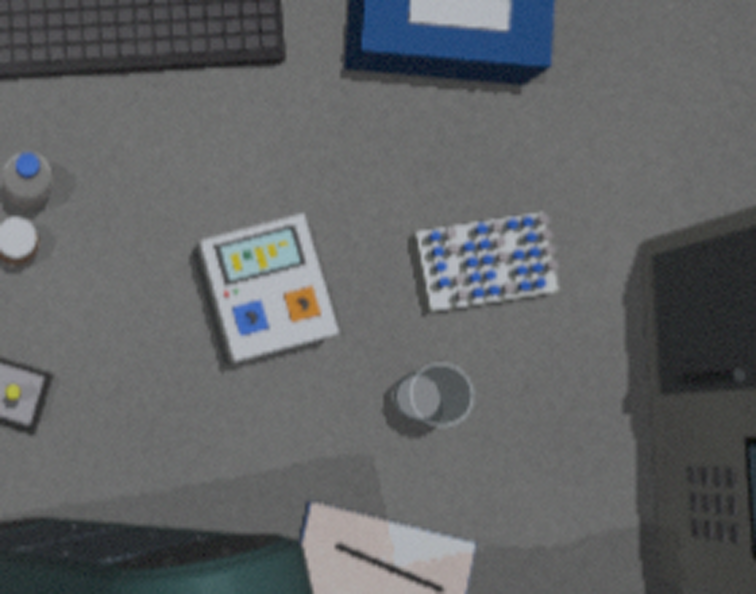

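The top view shows the handle bar mid at about (253,269), the stylus top at (324,275), the reset hole at (413,248) and the purge hole at (432,242).

```bash
cat > h.py <<'E'
import numpy as np, cv2
from scipy.spatial.transform import Rotation as R
from bench import bot, optics
def cam(name,state=None):
    m=optics.camera_model(name)
    if name=="wrist":
        s=state or bot.read_state(); T=np.eye(4);T[:3,:3]=R.from_quat(s['tcp_rot']).as_matrix();T[:3,3]=s['ee_pos']
        T=T@m['T_tool_cam'];
    else:
        T=np.eye(4);T[:3,:3]=R.from_quat(m['orientation']).as_matrix();T[:3,3]=m['xyz']
    f=240/np.tan(np.radians(m['vfov'])/2)
    K=np.array([[f,0,m['cx']],[0,f,m['cy']],[0,0,1]]); return T,K,np.array([m['k1'],0,0,0.])
def at_z(name,px,z,state=None):
    T,K,d=cam(name,state); p=cv2.undistortPoints(np.array([[px]],float),K,d)[0,0]
    r=T[:3,:3]@[p[0],p[1],1]; return T[:3,3]+r*(z-T[2,3])/r[2]
def proj(name,P,state=None):
    T,K,d=cam(name,state); r=T[:3,:3].T@(np.array(P,float).reshape(-1,3)-T[:3,3]).T
    return cv2.projectPoints(r.T.copy(),np.zeros(3),np.zeros(3),K,d)[0][:,0]
def tool(P,state=None):
    s=state or bot.read_state(); return R.from_quat(s['tcp_rot']).as_matrix().T@(np.array(P)-s['ee_pos'])*100
E
python3 - <<'E'
from h import *
A=lambda x,y:(60+x/2.7,130+y/2.7)
B=lambda x,y:(320+x/2.7,130+y/2.7)
for n,p,z in [("hL",A(482,386),.149),("hR",A(562,367),.149),("stylus",A(714,392),.122),("reset",B(252,318),.074),("purge",B(303,303),.074),
 ("bottle",B(28,165),.14),("jar",B(15,240),.07),("amber",A(249,315),.17),("beakerRim",B(443,394),.09),("hingeL",A(437,253),.095),("hingeR",A(548,232),.095),
 ("cap",A(487,294),.116),("cap",A(518,287),.116),("cap",A(526,310),.116),("cap",A(487,327),.116)]:
    print(n,at_z("top",p,z).round(4))
E
```

```text
hL [0.4454 0.2861 0.149 ]
hR [0.4664 0.1961 0.149 ]
stylus [0.4386 0.0248 0.122 ]
reset [ 0.5273 -0.2613  0.074 ]
purge [ 0.545  -0.3224  0.074 ]
bottle [0.6994 0.0052 0.14  ]
jar [0.6233 0.0206 0.07  ]
amber [0.5248 0.5436 0.17  ]
beakerRim [ 0.4356 -0.4785  0.09  ]
hingeL [0.6052 0.3523 0.095 ]
hingeR [0.6298 0.2211 0.095 ]
cap [0.5536 0.2883 0.116 ]
cap [0.5616 0.2524 0.116 ]
cap [0.5347 0.2427 0.116 ]
cap [0.5151 0.2877 0.116 ]
```

```bash
python3 - <<'E'
from h import *
for p in [(.40,-.10,.27),(.456,.241,.25)]: print(tool(p).round(2))
E
```

```text
[ 34.38 -29.72  -1.38]
[ 51.02 -60.     0.65]
```

```bash
python3 -m crank '[[[5.7,-5,-1],-0.15,-1],[[11.5,-10,-1],-0.3,-1],[[17,-15,-1],-0.45,-1],[[23,-20,-1],-0.6,-1],[[28.5,-25,-1],-0.75,-1],[[34,-30,-1],-0.9,-1],[[38,-36,-1],-1.05,-1],[[42,-42,-1],-1.2,-1],[[46,-48,-1],-1.33,-1],[[50,-54,0],-1.466,-1]]'; python3 - <<'E'
from h import *
print(tool((.456,.241,.25)).round(2), bot.read_state()['joint_pos'].round(3), bot.read_state()['tcp_rot'].round(3))
E
```

```text
t: 1.4
ee_pos: [0.4355, 0.0714, 0.2629]
tcp_rot: [0.618, 0.787, 0.0, 0.0]
force: [1.2, -1.1, 0.4]
width: 0.0857
[15.99  6.01  1.29] [-0.023  0.117 -0.22   1.233 -0.     1.309] [0.618 0.787 0.    0.   ]
```

```bash
python3 -m crank '[[[5,2,0],0,-1],[[10,4,0],0,-1],[[14,5.5,0],0,-1],[[16,6,0],0,-1],[[16,6,0],0,-1]]'; python3 - <<'E'
from h import *
s=bot.read_state();print(tool((.456,.241,.25)).round(2), s['joint_pos'].round(3))
cv2.imwrite("pics/w1.png",optics.get_image("wrist")[:,:,::-1]); print(proj("wrist",[(.4454,.2861,.149),(.4664,.1961,.149)],s))
E
```

```text
t: 2.02
ee_pos: [0.4561, 0.2398, 0.2623]
tcp_rot: [0.619, 0.786, -0.0, -0.0]
force: [-0.0, -0.6, 0.4]
width: 0.0853
[0.12 0.02 1.23] [ 0.326  0.245 -0.057  1.269  0.     1.66 ]
[[323.20563761 169.08098486]
 [321.84999636 310.62596392]]
```

View pics/w1.png

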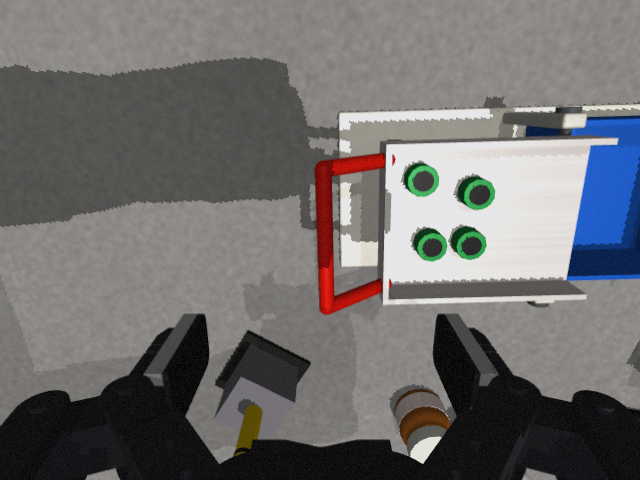

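The handle bar spans (323,168)–(326,306), which matches the prediction within 2 px. I'll go down over it half-open and pinch.

```bash
python3 -m crank '[[[0.1,0.1,3],0,0],[[0.1,0.1,6],0,0],[[0.1,0.1,8],0,0],[[0.1,0.1,9.5],0,0],[[0.1,0.1,10.5],0,0],[[0.1,0.1,10.5],0,0.6],[[0.1,0.1,10.5],0,1],[[0.1,0.1,10.5],0,1],[[0.1,0.1,10.5],0,1],[[0.1,0.1,10.5],0,1]]' 25; python3 - <<'E'
from h import *
s=bot.read_state();print(s['joint_pos'].round(3),s['joint_vel'].round(3))
cv2.imwrite("pics/w2.png",optics.get_image("wrist")[:,:,::-1])
E
```

```text
t: 3.32
ee_pos: [0.4585, 0.2401, 0.1586]
tcp_rot: [0.619, 0.785, 0.001, 0.001]
force: [7.9, 0.2, -3.9]
width: 0.009
[ 3.250e-01  2.990e-01 -2.710e-01  9.980e-01 -1.000e-03  1.661e+00] [-0.001 -0.001  0.001 -0.    -0.001 -0.002]
```

View pics/w2.png

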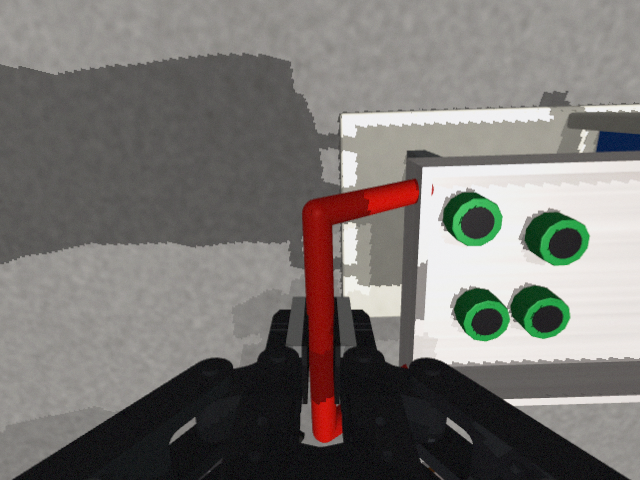

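```bash
python3 -m crank '[[[0,0.35,-1],0,1],[[0,0.77,-2],0,1],[[0,1.24,-2.95],0,1],[[0,1.77,-3.9],0,1],[[0,2.35,-4.8],0,1],[[0,3,-5.65],0,1],[[0,3.7,-6.5],0,1],[[0,4.4,-7.25],0,1],[[0,5.2,-8],0,1],[[0,6,-8.65],0,1]]'; python3 - <<'E'
from h import *
s=bot.read_state()
cv2.imwrite("pics/w3.png",optics.get_image("wrist")[:,:,::-1])
E
```

```text
t: 4.62
ee_pos: [0.5143, 0.2548, 0.2452]
tcp_rot: [0.619, 0.785, 0.0, -0.001]
force: [-10.2, 8.1, 6.3]
width: 0.0087
```

View pics/w3.png

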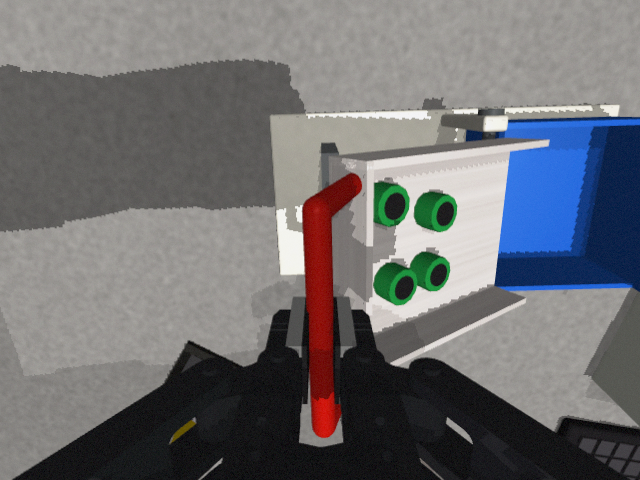

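```bash
python3 -m crank '[[[0,0.45,-0.33],0,1],[[0,0.87,-0.64],0,1],[[0,1.3,-0.95],0,1],[[0,1.78,-1.22],0,1],[[0,2.25,-1.5],0,1],[[0,2.7,-1.75],0,1],[[0,2.7,-1.75],0,1],[[0,2.7,-1.75],0,1],[[0,2.7,-1.75],0,1],[[0,2.7,-1.75],0,1]]'; python3 - <<'E'
from h import *
s=bot.read_state()
cv2.imwrite("pics/w4.png",optics.get_image("wrist")[:,:,::-1])
E
```

```text
t: 5.92
ee_pos: [0.5409, 0.2613, 0.2629]
tcp_rot: [0.619, 0.786, 0.001, -0.001]
force: [-7.3, 8.0, 6.3]
width: 0.009
```

View pics/w4.png

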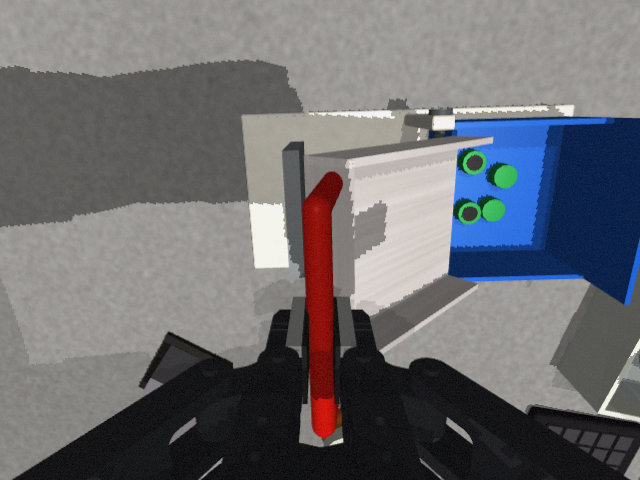

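All four caps now lie in the bin, around (470–505,160–215). Next I lower the tray along the arc.

```bash
python3 -m crank '[[[0,-1.2,0.7],0,1],[[0,-2.4,1.5],0,1],[[0,-3.5,2.4],0,1],[[0,-4.5,3.4],0,1],[[0,-5.5,4.5],0,1],[[0,-6.35,5.6],0,1],[[0,-7.1,6.8],0,1],[[0,-7.8,8.1],0,1],[[0,-8.35,9.4],0,1],[[0,-8.7,10.35],0,1]]' && python3 -m crank '[[[0,0,0],0,1],[[0,0,0],0,0.5],[[0,0,0],0,0],[[0,0,0],0,0],[[0,0,0],0,0],[[0,0,-3],0,0],[[0,0,-7],0,0],[[0,0,-11],0,-0.4]]'; python3 - <<'E'
from h import *
s=bot.read_state()
cv2.imwrite("pics/w5.png",optics.get_image("wrist")[:,:,::-1])
# stylus: crop of earlier w1 n/a; target above
print(tool((.4386,.0248,.20)).round(2), s['joint_pos'].round(2))
E
```

```text
t: 7.22
ee_pos: [0.4585, 0.2397, 0.1594]
tcp_rot: [0.619, 0.785, 0.001, 0.002]
force: [3.2, -2.4, 39.7]
width: 0.0089
t: 8.22
ee_pos: [0.4568, 0.2399, 0.2695]
tcp_rot: [0.619, 0.785, -0.0, -0.0]
force: [1.0, 0.1, 0.6]
width: 0.0589
[-20.51  -6.94   7.37] [ 0.33  0.24 -0.04  1.29  0.    1.66]
```

View pics/w5.png

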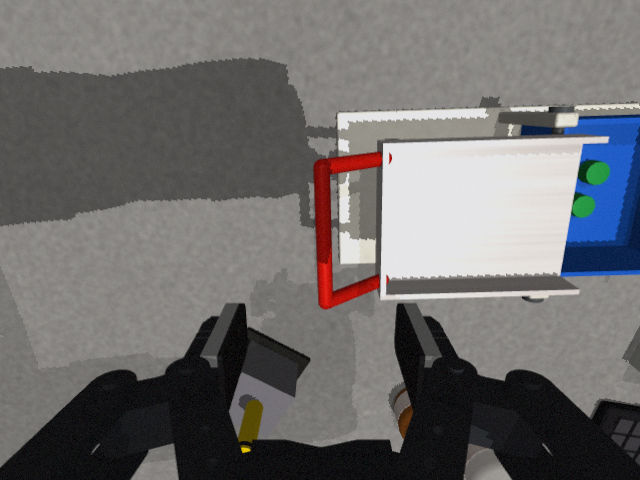

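```bash
python3 -m crank '[[[-5,-2,0],0,-0.3],[[-10,-3.5,1],0,-0.3],[[-15,-5,2],0,-0.3],[[-19,-6.5,3],0,-0.3],[[-20.5,-6.9,3],0,-0.3],[[-20.5,-6.9,3],0,-0.3],[[-20.5,-6.9,3],0,-0.3]]'; python3 - <<'E'
from h import *
s=bot.read_state()
im=optics.get_image("wrist")[:,:,::-1].copy()
for q in proj("wrist",[(.4386,.0248,z) for z in (.122,.062)],s): print(q); cv2.drawMarker(im,tuple(int(v) for v in q),(255,0,255),0,8)
cv2.imwrite("pics/w6.png",im)
cv2.imwrite("pics/s6.png",optics.get_image("scene")[:,:,::-1])
E
```

```text
t: 9.15
ee_pos: [0.4379, 0.0253, 0.2385]
tcp_rot: [0.619, 0.785, 0.0, 0.0]
force: [0.7, -0.4, 0.1]
width: 0.0555
[322.90852017 245.44185942]
[322.55247968 219.80808709]
```

View pics/w6.png

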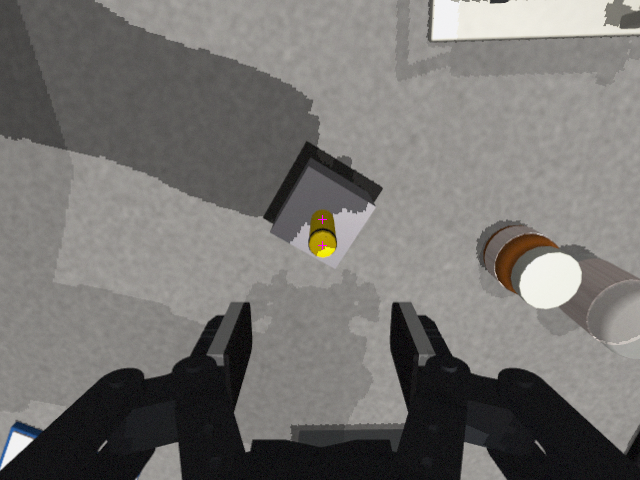

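View pics/s6.png

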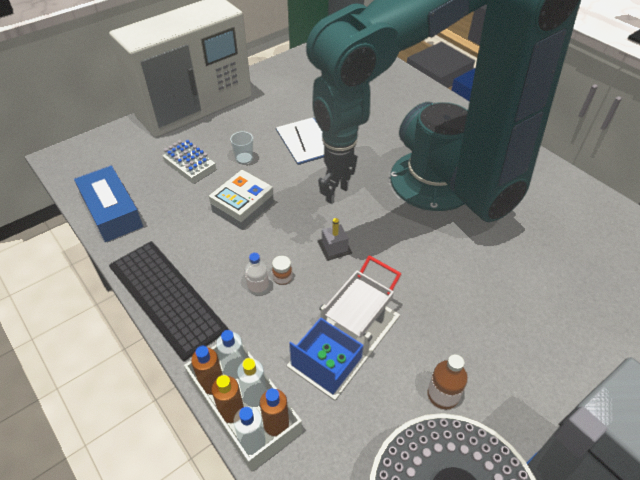

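The stylus top is at (322,245), within 1 px of the prediction, and the scene view shows all four caps in the bin. I'll go down and grip the barrel.

```bash
python3 -m crank '[[[-0.05,0.05,4],0,-0.3],[[-0.05,0.05,8],0,-0.3],[[-0.05,0.05,11],0,-0.3],[[-0.05,0.05,13],0,-0.3],[[-0.05,0.05,13.8],0,-0.3],[[-0.05,0.05,13.8],0,0.2],[[-0.05,0.05,13.8],0,0.6],[[-0.05,0.05,13.8],0,1],[[-0.05,0.05,13.8],0,1],[[-0.05,0.05,13.8],0,1]]' 50; python3 - <<'E'
from h import *
s=bot.read_state(); print(s['force'])
cv2.imwrite("pics/w7.png",optics.get_image("wrist")[:,:,::-1])
E
```

```text
t: 10.5
ee_pos: [0.4388, 0.0242, 0.1011]
tcp_rot: [0.619, 0.785, 0.001, 0.001]
force: [-1.0, 1.8, 7.3]
width: 0.0163
[-1.01014304  1.75748599  7.27284084]
```

View pics/w7.png

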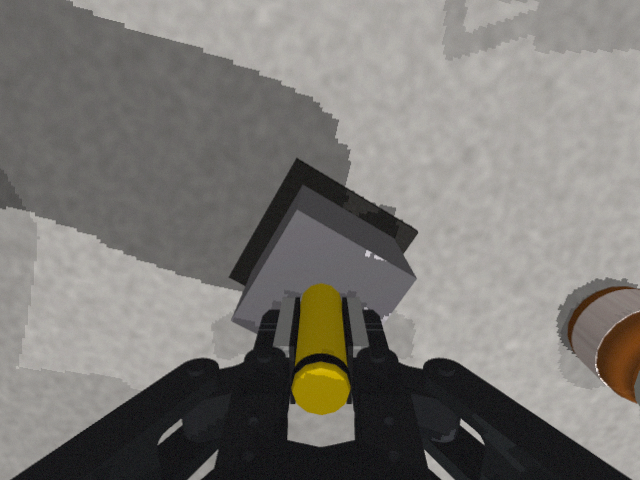

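```bash
python3 -m crank '[[[0,0,-1.5],0,1],[[0,0,-4],0,1],[[0,0,-7],0,1],[[0,0,-10],0,1],[[0,0,-10.5],0,1],[[0,0,-10.5],0,1]]'; python3 - <<'E'
from h import *
s=bot.read_state()
cv2.imwrite("pics/w8.png",optics.get_image("wrist")[:,:,::-1])
print(tool((.5273,-.2613,.205)).round(2))
E
```

```text
t: 11.3
ee_pos: [0.4382, 0.0242, 0.2051]
tcp_rot: [0.619, 0.785, 0.0, 0.0]
force: [-0.5, 0.8, -0.4]
width: 0.0168
[-29.84   2.04  -0.05]
```

View pics/w8.png

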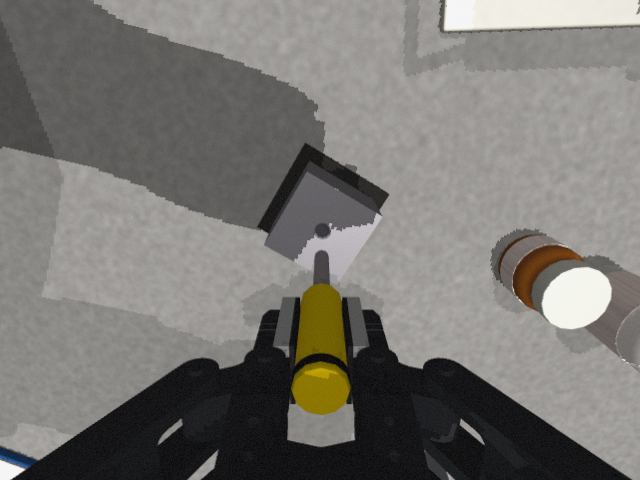

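The stylus is lifted; its tip shows at (321,252) and the empty stand hole at (322,230). Next stop is a hover over the reset hole.

```bash
python3 -m crank '[[[-4,0.3,0],0,1],[[-9,0.6,0],0,1],[[-14,1,0],0,1],[[-19,1.3,0],0,1],[[-24,1.6,0],0,1],[[-28,1.9,0],0,1],[[-29.8,2,0],0,1],[[-29.8,2,0],0,1],[[-29.8,2,0],0,1]]'; python3 - <<'E'
from h import *
s=bot.read_state()
im=optics.get_image("wrist")[:,:,::-1].copy()
cv2.imwrite("pics/w9.png",im)
cv2.imwrite("pics/w9c.png",cv2.resize(im[120:320,220:460],None,fx=3.2,fy=3,interpolation=cv2.INTER_CUBIC)[:600])
print(proj("wrist",[(.5273,-.2613,.074)],s),proj("wrist",[s['ee_pos']-[0,0,.094]],s),s['ee_pos'],s['joint_pos'])
E
```

```text
t: 12.48
ee_pos: [0.5267, -0.2597, 0.205]
tcp_rot: [0.619, 0.785, 0.0, -0.0]
force: [0.5, -1.0, -0.4]
width: 0.0168
[[322.42930512 239.75422287]] [[322.24722668 257.40075038]] [ 0.52671569 -0.25973306  0.20504383] [-5.96928738e-01  3.89040218e-01  1.41994002e-03  1.18411154e+00
  2.04083732e-04  7.38157951e-01]
```

View pics/w9.png

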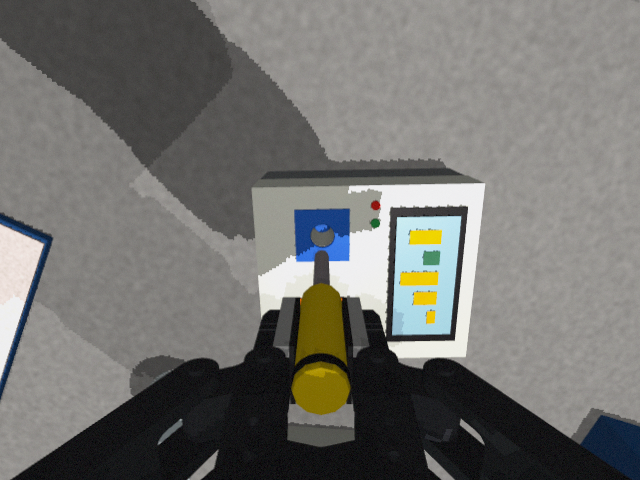

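View pics/w9c.png

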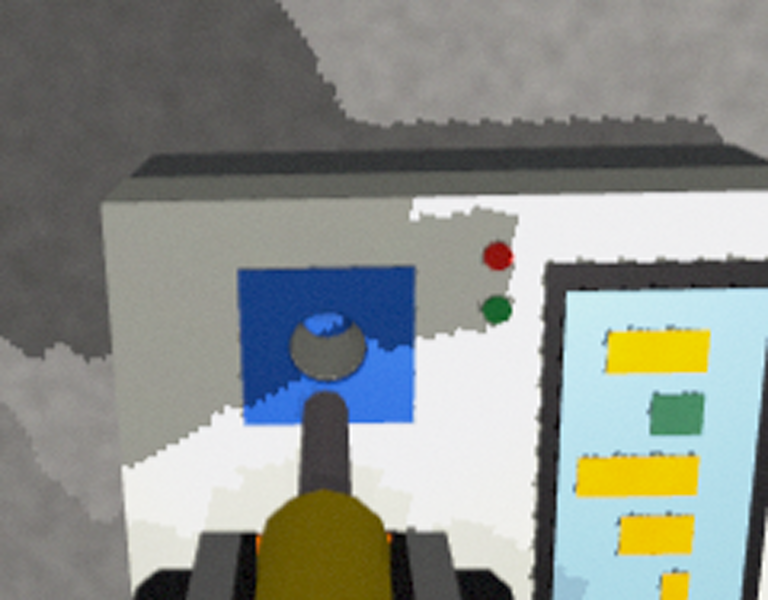

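```bash
python3 - <<'E'
from h import *
s=bot.read_state()
p=at_z("wrist",(322.4,235.3),.074,s);print(p,tool(p,s), at_z("wrist",(322.2,257.4),s['ee_pos'][2]-.094,s)-s['ee_pos'])
E
```

```text
[ 0.52670139 -0.25834629  0.074     ] [ 0.12547701  0.02427967 13.13044076] [ 8.26893718e-06 -3.28899363e-05 -9.40000000e-02]
```

```bash
python3 -m crank '[[[0.12,0.02,1],0,1],[[0.12,0.02,2.2],0,1],[[0.12,0.02,3.1],0,1],[[0.12,0.02,3.1],0,1],[[0.12,0.02,3.1],0,1]]'; python3 - <<'E'
from h import *
s=bot.read_state()
im=optics.get_image("wrist")[:,:,::-1].copy()
cv2.imwrite("pics/w10c.png",cv2.resize(im[160:310,240:430],None,fx=4,fy=4,interpolation=cv2.INTER_CUBIC)[:600])
print(proj("wrist",[(.5267,-.2583,.074)],s),proj("wrist",[s['ee_pos']-[0,0,.094]],s),s['ee_pos'])
E
```

```text
t: 13.15
ee_pos: [0.5271, -0.2598, 0.1744]
tcp_rot: [0.619, 0.785, 0.0, 0.0]
force: [0.2, -0.5, -0.7]
width: 0.017
[[322.05956849 250.77732441]] [[322.14572604 257.24469395]] [ 0.52710689 -0.25984577  0.17443111]
```

View pics/w10c.png

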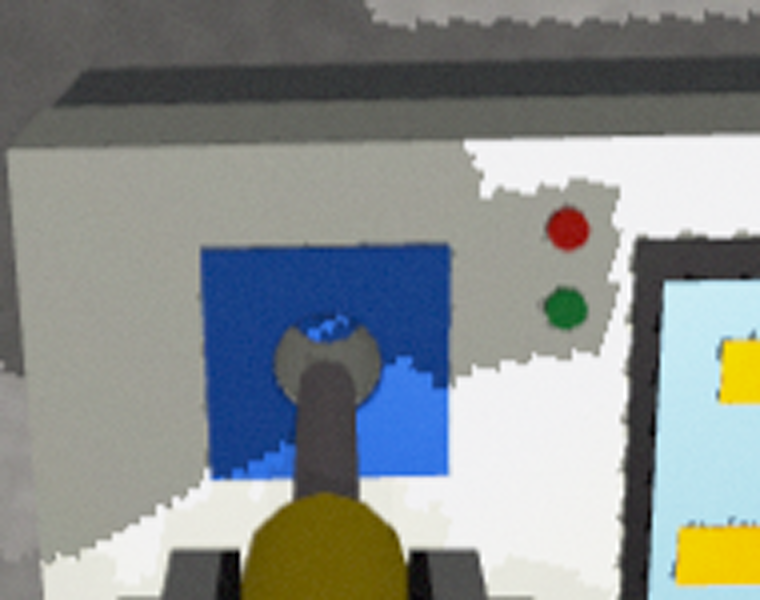

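```bash
python3 - <<'E'
from h import *
s=bot.read_state()
p=at_z("wrist",(321.9,250.2),.074,s);print(s['ee_pos'],p,tool(p,s))
E
```

```text
[ 0.5271469  -0.25990841  0.17454664] [ 0.52659322 -0.25808515  0.074     ] [ 0.19352539 -0.01444878 10.05459722]
```

```bash
python3 -m crank '[[[0.2,0,0],0,1],[[0.2,0,0],0,1],[[0.2,0,0.6],0,1],[[0.2,0,1.2],0,1],[[0.2,0,1.8],0,1],[[0.2,0,2.2],0,1],[[0.2,0,2.2],0,1]]'; python3 - <<'E'
from h import *
s=bot.read_state()
im=optics.get_image("wrist")[:,:,::-1].copy()
cv2.imwrite("pics/w11c.png",cv2.resize(im[160:310,240:430],None,fx=4,fy=4,interpolation=cv2.INTER_CUBIC)[:600])
print(tool((.5266,-.2582,.074),s),s['ee_pos'],s['force'])
E
```

```text
t: 14.08
ee_pos: [0.5265, -0.2577, 0.1519]
tcp_rot: [0.619, 0.785, 0.0, -0.0]
force: [0.7, -0.2, -0.2]
width: 0.0165
[-5.07972560e-02  6.01003896e-03  7.79439056e+00] [ 0.52645368 -0.25774426  0.15194411] [ 0.74495834 -0.20884518 -0.15815575]
```

View pics/w11c.png

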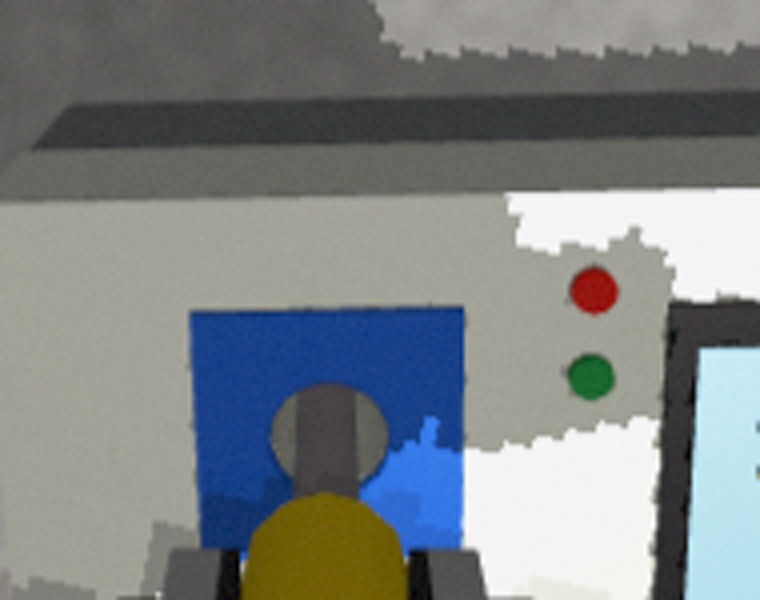

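The rod is inside the blue-framed hole, centred (rod at crop x 327, hole centre at 329). Pressing.

```bash
python3 -m crank '[[[-0.03,0,0.5],0,1],[[-0.03,0,0.9],0,1],[[-0.03,0,1.2],0,1],[[-0.03,0,1.35],0,1],[[-0.03,0,1.35],0,1]]' ; python3 -m crank '[[[0,0,0.1],0,1],[[0,0,0.2],0,1],[[0,0,0.3],0,1],[[0,0,0.3],0,1],[[0,0,0.3],0,1]]'
```

```text
t: 14.75
ee_pos: [0.5266, -0.2581, 0.1388]
tcp_rot: [0.619, 0.785, -0.0, 0.0]
force: [-0.5, 0.4, 1.7]
width: 0.0169
t: 15.38
ee_pos: [0.5266, -0.2581, 0.1359]
tcp_rot: [0.619, 0.785, 0.0, 0.0]
force: [-1.2, 0.9, 2.9]
width: 0.0171
```

```bash
python3 -m crank '[[[0,0,0.1],0,1],[[0,0,0.2],0,1],[[0,0,0.2],0,1],[[0,0,0.2],0,1]]' ; python3 -m crank '[[[0,0,0.1],0,1],[[0,0,0.15],0,1],[[0,0,0.15],0,1],[[0,0,0.15],0,1]]'
```

```text
t: 15.88
ee_pos: [0.5269, -0.2583, 0.1347]
tcp_rot: [0.619, 0.785, 0.0, 0.001]
force: [-3.0, 1.5, 16.6]
width: 0.0168
t: 16.38
ee_pos: [0.5272, -0.2586, 0.1343]
tcp_rot: [0.619, 0.785, -0.0, 0.002]
force: [-6.2, 2.3, 28.9]
width: 0.0168
```

```bash
python3 -m crank '[[[0,0,-0.12],0,1],[[0,0,-0.12],0,1],[[0,0,-0.12],0,1],[[0,0,-0.12],0,1],[[0,0,-0.12],0,1],[[0,0,-0.12],0,1]]'; python3 - <<'E'
from h import *
s=bot.read_state()
im=optics.get_image("wrist")[:,:,::-1].copy()
cv2.imwrite("pics/w12.png",im); cv2.imwrite("pics/s12.png",optics.get_image("scene")[:,:,::-1])
print(tool((.5266,-.2582,.074),s),s['force'],s['width'])
E
```

```text
t: 17.12
ee_pos: [0.527, -0.2584, 0.1347]
tcp_rot: [0.619, 0.785, 0.0, 0.001]
force: [-3.8, 1.0, 18.0]
width: 0.0166
[ 0.03765874 -0.04071063  6.06580666] [-3.83390266  1.02186067 17.97253326] 0.016639378325589035
```

View pics/w12.png

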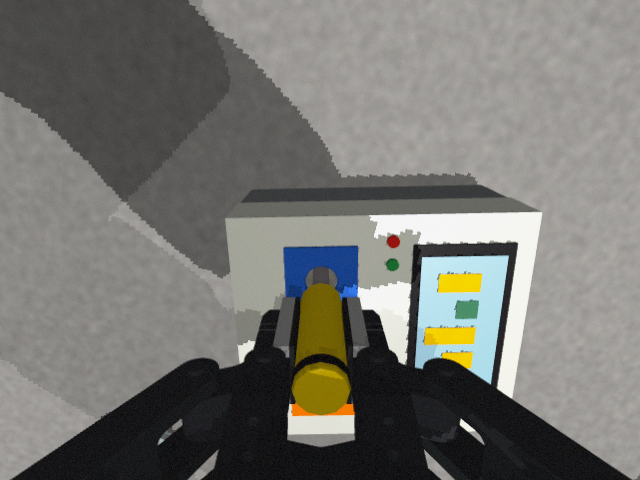

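View pics/s12.png

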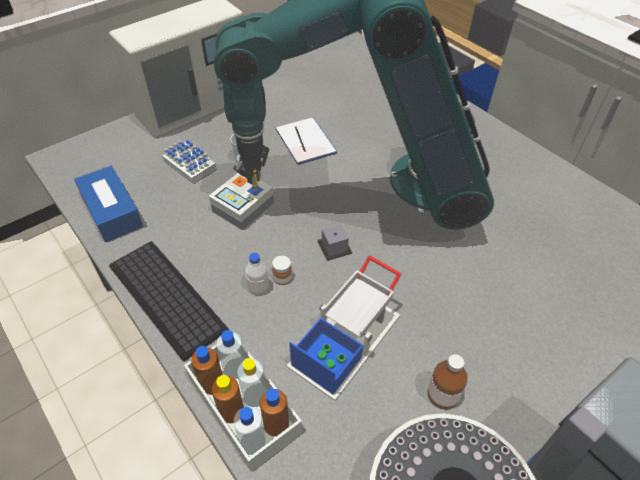

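The stylus is upright in the blue-framed hole, the 18 N push is well past the 5 N full-travel force, and the tray is level with all caps in the bin. Handing in.

```bash
python3 -c "
from bench import sign_off
print(sign_off())"
```

```text
the job is handed in; nothing more can be done
None
```

I finished the whole job and handed it in at about 17 s of the 61 s allowed; the hand-in reported no verdict.

- **Tray and caps:** I pinched the red handle, tipped the tray to about 0.78 rad and let it down again. The last scene picture shows the tray level and all four caps in the blue bin.
- **Stylus and button:** The stylus tip went into the blue-framed hole and pressed until the push rose well above the button's 5 N full-travel force. It peaked at about 29 N, and I backed off to about 18 N for the hold. The tip is within about 1 mm of the hole's axis, the stylus is upright, and the fingers are still closed on the barrel (opening 16.6 mm, commanded grip 50 N).
- **Bystanders and purge button:** The bottle, jar and amber bottle stand where they were in the last scene picture. The arm partly hides the beaker there, but nothing passed near it. Nothing was put into the orange-framed hole.
- **Disagreements:** The first top-camera estimate of the reset hole was about 3 mm off the wrist-camera one. I used the wrist-camera position, and the rod went in without touching the sides. How far the button is pressed can't be read directly, so "fully down" rests on the push force and the tool height.

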